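# Hang the pipette back on its stand

### The arm

A 6-joint arm with a two-finger parallel gripper is mounted at the origin on the work surface. World frame = base frame: x ahead of the robot, y to its left, z up, the work surface at z = 0. Lengths are in mm, angles in rad, forces in N, time in s.
With the tool pointing down it reaches from about 275 to 1000 mm from the base axis. Payload 8.4 kg.
Tool frame: the origin (TCP) lies on the centre line of the jaws, within the pads' length; the fingertips stand 17 mm ahead of it and the grasp point (between the pads) lies 2 mm behind it; z points along the fingers, y is the line along which they close (so a half turn about z gives the same grasp; the last joint's range is limited). The gripper opens to 85 mm and grips with 20 to 120 N. Pads are 22 mm wide; open, the fingers measure 114 mm over their backs; the gripper's body (76 mm by 85 mm) begins 54 mm behind the grasp point. The pads swing forward as they close: fully open they stand 13 mm farther back than shut.
Start: joints at [1.261, 0.353, 1.633, -0, 1.155, -0.002], TCP at [189.35, 595.63, 248.281] pointing down, gripper open.
Joint ranges: [-2.63, 2.63], [-0.92, 2.1], [0.06, 2.66], [-1.3, 4.44], [0, 2.69], [-3.02, 3.02]. Speed limits (rad/s): [2.22, 2.22, 2.79, 3.14, 3.14, 3.14].

### API

Orientations are given as [roll, pitch, yaw] about the fixed x, y, z axes, in that order (R = Rz(yaw) Ry(pitch) Rx(roll)).
In Python, from rig import r, eyes gives the robot as it stands. The module is installed in compiled form; this text tells all that it offers.
- The arm moves only by the shell command python3 -m inch 'ROWS' [FORCE]. ROWS is JSON, a list of rows, each a list of 7 numbers: the shift along the tool's x, y, z in m, then the turn, a rotation vector about the tool's x, y, z in degrees, then the closure, from -1 (fully open) to 1 (shut). In form: [[x, y, z, rx, ry, rz, gripper], ...]. A call has 1 to 8 rows; each row shifts and turns the commanded pose from where the row before left it, along the tool's axes as they then stand; what a row does not reach is not made up. A row lasts 1/10 s, in which the tool goes at most 50 mm and 8.59 degrees, less where a joint would pass 70% of its speed; a pose out of reach is approached as far as the arm can. A call with a gripper value outside its range is refused whole. The fingers move at their own pace and stop on an object; FORCE is the grip in N (left out, the last holds). Time passes only in rows, so rows that do not move let the fingers close. It gives the time, the measured TCP pose, the force, the opening and the grip force at its end, in the units of the state.
- r.sense(): the state, without advancing time (a new reading comes with each control period).
- eyes.grab_frame(name): name is "side" or "top"; returns a dict with "img" (420x560x3 uint8, blue, green, red), "fx", "fy", "cx", "cy" (pixels), "R" (3x3) and "t" (3): a world point X has camera coordinates R X + t. Camera axes: x right, y down, z forward; pixel columns grow to the right and rows downward; lengths in mm; the calibration is good to about 2 mm. A picture is of the moment at which its call begins. There is no depth.
- r.sign_off(): hands the job in; it is judged then, once.
The state is a dict: "clock": time; "qpos": joint angles; "qvel": joint speeds; "joint_efforts": joint torques, N m; "eef_pos": TCP position; "tcp_rot": TCP orientation; "contact_force": force on the tool from outside, world axes, zero at the start; "wrist_torque": the same for the moment, N m; "opening": opening from 0.0 (shut) to 1.0 (fully open); "grasp_force": force on a finger pad.
Only numpy, scipy, OpenCV 4.12 (cv2) and the standard library are available. Lean on these libraries where they do the work, as an engineer would, in place of code of your own. Each camera call takes 0.05 s, during which the arm holds its last target. There are 200 camera calls.

### The job

Pick up the pipette lying on the rubber mat by the two round buttons near its plunger end, and lift it clear. Loosen your grip a little so that it swings down in the fingers until it hangs straight with its tip at the bottom, then clamp it firmly again, still clear of the bench. Slide it into the fork of the empty pipette stand and lower it until its flange rests fully home behind the lips, let go and leave it hanging still, without disturbing the other things on the bench.

Things in the scene. Friction and masses are not known exactly. Their poses are not given: they have to be found in the camera images.
- pipette: Pipette to put away, white and grey plastic, 193 mm long, 150 g, lying on the mat. Origin on its long axis, at the underside of the flange (32 mm across, x = 0 to 5 mm) it hangs by. +x runs to the plunger end. Handle x = 5 to 80 mm, 24 mm wide (y), 32 mm deep (z); plunger to 98 mm. Lying, y is level, its axis 16 mm above the mat. Centre of mass within 15 mm of the flange, on the handle side.
- pipette_buttons (a point): On the pipette's axis at x = 70 mm, midway between the round buttons on the handle's +y and -y sides: 10 mm across, 32 mm over both (finger opening when pinched). A firm pinch here (35 N) holds the angle; at about 5 N it swings down within a second, at times sticking up to 0.15 rad off straight (good enough); at 3 N a heavy one may slip out. Axes as the pipette's.
- pipette_tip (a point): The pipette's pointed tip, at its x = -95 mm: below the flange the shaft is 14 mm thick to x = -60 mm, then a cone to the tip. Axes as the pipette's.
- stand: Empty pipette stand, fixed: grey base, white column and fork. Origin on the bench below the slot's centre; z up; -x is the fork's open mouth, roughly towards the robot. Base x -50 to 80 mm, 110 mm wide, 12 mm thick; column x 34 to 50 mm. Fork: level plate 8 mm thick, x -28 to 50 mm, 61 mm wide, top 140 mm above the bench. Nothing of it is higher than 144 mm.
- stand_seat (a point): On the empty stand: centre of the slot at the fork's top, 140 mm above the bench; the pipette's origin comes here when hung, its +x up. Axes as the stand's. The slot is 21 mm wide, open from the mouth to x = 14 mm. Each tine ends in a lip 4 mm high (x = -24 to -28 mm) that the flange must pass over before it is lowered.
- stand_full: A second, identical stand, fixed, axes and origin likewise, in which another pipette already hangs. Which stand is on the left varies.
- pipette_hung: An identical pipette hanging in the second stand: leave it alone. Its top is 238 mm above the bench. Origin and x axis as for the pipette, +x up.
- mat: Black rubber mat fixed to the bench, 240 x 240 mm, 4 mm thick; origin at the centre of its underside, on the bench.
- jar: Closed sample jar, 60 mm across, 85 mm high; origin at the centre of its underside. Leave alone.
- tip_box: Closed box of pipette tips, 82 x 117 mm, 64 mm high; origin at the centre of its underside. Leave alone.
- dishes: Two stacked culture dishes, 94 mm across, 29 mm high together; origin at the centre of the underside. Leave alone.
Mind the look-alikes: they are no part of the job. Leave any green or pink look-alike of the pipette alone.

How it is judged:
By the outcome, as a careful person would: the job done as asked, in the order asked, and still so for the second after the job is handed in, with the robot touching nothing.
It also fails if it takes over 51 s, if anything falls off the work surface, if the arm or the gripper's body presses on something with over 40 N, if the wrist force passes 120 N, or if a joint passes its speed limit or range.

## Working session

There is one attempt and no reset: what is moved stays moved. The work goes in short steps, Python scripts to look and compute and a shell command to move; the robot and the scene stay as the last step left them, time stands still between calls to the robot, and variables do not carry over. Pictures are saved under pics/ and viewed, at most 10 in all, crops included, and the job is handed in when it is done.

```bash
mkdir -p pics; python3 - <<'E'
from rig import r, eyes
import cv2,json,numpy as np
for n in("side","top"):
    f=eyes.grab_frame(n); cv2.imwrite(f"pics/{n}0.png",f["img"]); np.savez(f"{n}0.npz",**f)
    print(n,f["fx"],f["fy"],f["cx"],f["cy"],np.round(f["R"],3).tolist(),np.round(f["t"],1).tolist(), (-np.array(f["R"]).T@np.array(f["t"])).round())
print(r.sense())
E
```

```text
side 429.7513888931306 429.7513888931306 280.12403540149444 212.98458738397557 [[0.999, -0.038, -0.01], [-0.034, -0.733, -0.679], [0.019, 0.679, -0.734]] [-497.5, 75.0, 1312.1] [ 475. -855. 1009.]
top 477.96913477305776 477.96913477305776 274.3316483930322 205.890098203774 [[0.024, -1.0, -0.01], [-0.993, -0.022, -0.115], [0.115, 0.013, -0.993]] [-67.4, 520.9, 1096.2] [ 393.  -70. 1148.]
{'clock': 0.1, 'qpos': array([ 1.26057804e+00,  3.53593777e-01,  1.63406267e+00, -3.31749437e-05,
        1.15520045e+00, -2.38007482e-03]), 'qvel': array([ 0.00035745, -0.00203378, -0.00171974, -0.00032512,  0.0001863 ,
       -0.00054074]), 'joint_efforts': array([ 5.06560209e-04, -6.06349111e+01, -3.42820644e+01,  1.56578249e-04,
        3.94456292e-03,  2.54639428e-05]), 'eef_pos': array([189.24724145, 595.23074186, 247.62619737]), 'tcp_rot': array([-3.14032834e+00,  2.73249197e-05,  2.83376788e+00]), 'contact_force': array([-0.18557922, -0.42281774, -0.39409998]), 'wrist_torque': array([-0.0005914 , -0.03850762,  0.03639402]), 'grasp_force': 0.0, 'opening': 0.9991184005850243}
```

View pics/side0.png

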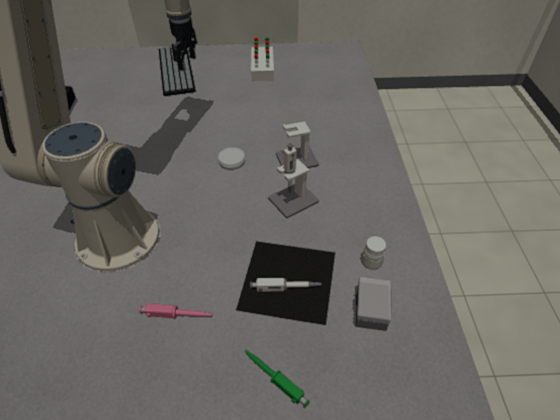

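View pics/top0.png

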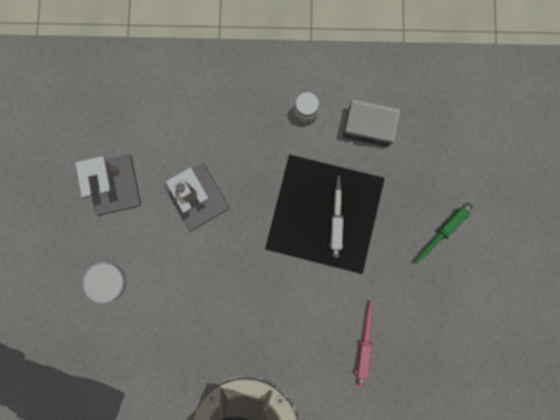

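The side view shows the white pipette on the mat, with its plunger at about (252,285) and its tip at (321,284). The full stand is at (293,190) and the empty one at (298,140). In the top view the pipette runs from plunger (337,256) to tip (338,178), and the empty fork is at (95,180). Next I'll enlarge these areas.

```bash
python3 - <<'E'
import cv2,numpy as np
s=cv2.imread("pics/side0.png");t=cv2.imread("pics/top0.png")
def crop(im,x,y,w,h,k):
    c=cv2.resize(im[y:y+h,x:x+w],None,fx=k,fy=k,interpolation=cv2.INTER_CUBIC)
    for i in range(0,w,10): cv2.line(c,(i*k,0),(i*k,8 if i%50 else 18),(0,255,255),1)
    for i in range(0,h,10): cv2.line(c,(0,i*k),(8 if i%50 else 18,i*k),(0,255,255),1)
    return c
# 8x side pipette 240..330,265..300 ; top pipette 320..355 x 170..260
a=crop(s,240,260,100,40,8); b=cv2.rotate(crop(t,320,170,40,100,8),cv2.ROTATE_90_CLOCKWISE)
cv2.imwrite("pics/pip.png",np.vstack([a,b[:,:800]])[:600])
a=crop(s,270,115,55,75,7); b=crop(t,70,145,57,75,7)
cv2.imwrite("pics/stand.png",np.hstack([a,b]))
E
```

```text
(no output)
```

View pics/pip.png

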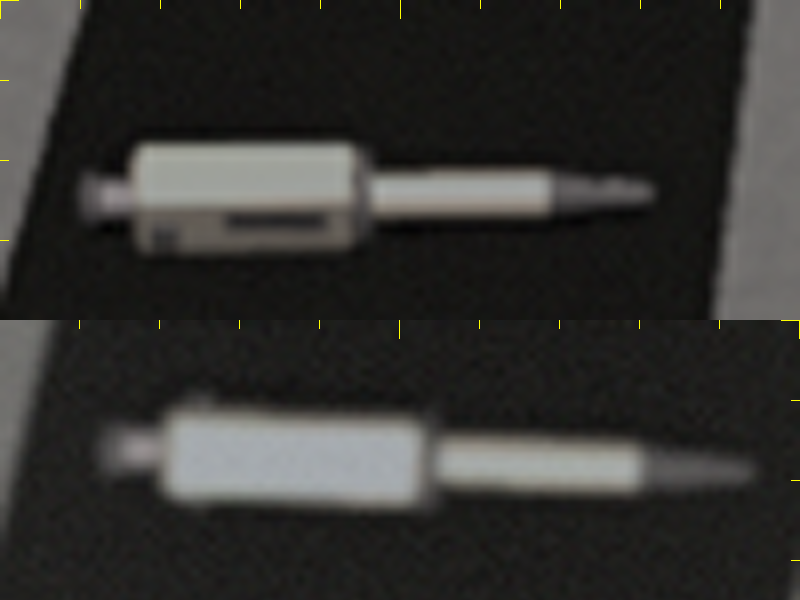

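View pics/stand.png

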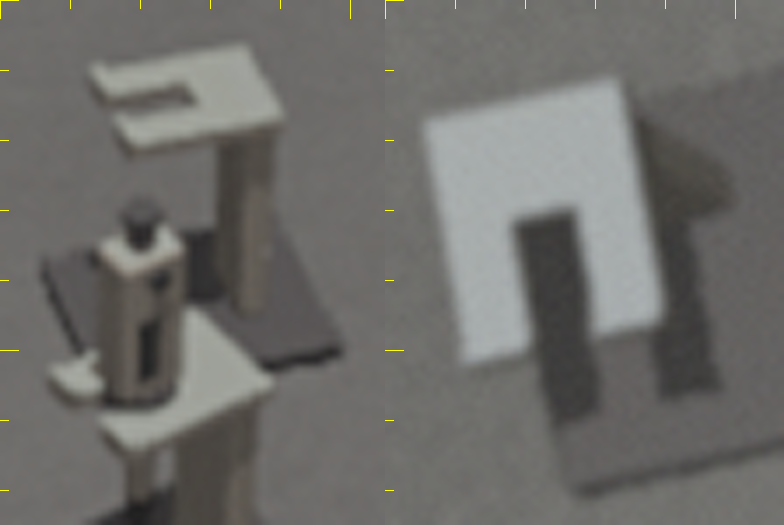

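The crops give me readable handle, plunger and tip corners for the pipette. For the empty stand I can read the plate corners, such as side (90,68), (247,45), (283,122), and the slot corners. I'll fit both poses with height left free.

```bash
cat > h.py <<'E'
import numpy as np
from scipy.optimize import least_squares
C={n:dict(np.load(n+"0.npz")) for n in("side","top")}
def proj(n,X,c=None):
    c=c or C[n]; p=c["R"]@X+c["t"]; return np.array([c["cx"]+c["fx"]*p[0]/p[2],c["cy"]+c["fy"]*p[1]/p[2]])
def ray(n,uv,z,c=None):
    c=c or C[n]; d=c["R"].T@np.array([(uv[0]-c["cx"])/c["fx"],(uv[1]-c["cy"])/c["fy"],1]); o=-c["R"].T@c["t"]; return o+d*(z-o[2])/d[2]
def fit(obs,x0):
    def w(p,m): 
        c,s=np.cos(p[3]),np.sin(p[3]); return p[:3]+np.array([c*m[0]-s*m[1],s*m[0]+c*m[1],m[2]])
    f=lambda p:np.concatenate([proj(n,w(p,m))-uv for n,m,uv in obs])
    r=least_squares(f,x0,loss="soft_l1",x_scale=[10,10,10,.1]); return r.x,f(r.x).reshape(-1,2)
E
python3 - <<'E'
from h import *
S=lambda X,Y:((X+.5)/8-.5+240,(Y+.5)/8-.5+260)
T=lambda x,y:((y-320+.5)/8-.5+320,(799-x+.5)/8-.5+170)
o=[("side",(98,0,0),S(80,195)),("side",(-95,0,0),S(656,192)),
("side",(80,-12,16),S(133,145)),("side",(80,12,16),S(133,208)),("side",(5,-12,16),S(356,145)),("side",(5,12,16),S(356,208)),("side",(80,12,-16),S(135,252)),
("top",(98,0,0),T(100,450)),("top",(-95,0,0),T(758,470)),
("top",(80,-12,16),T(165,408)),("top",(80,12,16),T(162,498)),("top",(5,-12,16),T(425,418)),("top",(5,12,16),T(428,505))]
# yaw~pi: pipette +y = world -y (near the side camera, right in top view)
p,e=fit(o,[500,-150,20,3.14]);print("pip",p.round(3));print(e.round(1).tolist())
print("buttons",p[:2]+70*np.array([np.cos(p[3]),np.sin(p[3])]))
S=lambda X,Y:((X+.5)/7-.5+270,(Y+.5)/7-.5+115)
T=lambda x,y:((x-385+.5)/7-.5+70,(y+.5)/7-.5+145)
o=[("side",(50,30.5,0),S(247,45)),("side",(50,-30.5,0),S(283,122)),("side",(-28,30.5,4),S(90,66)),("side",(-28,-30.5,4),S(131,143)),("side",(14,10.5,0),S(187,82)),
("top",(-28,30.5,4),T(464,365)),("top",(50,30.5,0),T(424,122)),("top",(50,-30.5,0),T(620,78)),("top",(-28,-30.5,4),T(665,318)),("top",(14,10.5,0),T(513,223)),("top",(14,-10.5,0),T(577,208))]
p,e=fit(o,[450,300,140,0]);print("seat",p.round(3));print(e.round(1).tolist())
print("hung top",ray("top",(181,188),238),"dishes",ray("top",(103,283),29),"jar",ray("top",(307,104),85))
E
```

```text
pip [ 505.654 -203.698   19.494    3.114]
[[0.1, 0.8], [-0.9, 0.2], [-0.0, -0.1], [-0.3, -0.4], [-0.3, -0.4], [-0.1, -0.8], [0.1, 0.6], [-0.5, -0.6], [-0.1, 0.6], [0.6, -0.7], [-0.3, -0.5], [0.6, -0.4], [-0.0, 0.5]]
buttons [ 435.68026981 -201.76402149]
seat [5.54597e+02 3.32244e+02 1.39664e+02 2.52000e-01]
[[-0.8, 0.3], [-0.1, -0.4], [-0.2, 0.4], [-0.7, -0.1], [-0.4, 0.2], [0.3, -0.1], [0.3, -0.1], [-0.0, -0.1], [-0.4, 0.1], [-0.3, -0.6], [0.1, -0.6]]
hung top [528.95582898 122.70171528 238.        ] dishes [333.26377605 338.15709334  29.        ] jar [ 752.80798229 -125.53178902   85.        ]
```

The fit is good, within 1 px and with heights matching the text. Buttons are at (435.7, -201.8, 19.5) with pipette yaw 3.114, and the seat is at (554.6, 332.2, 139.7) with yaw 0.252. I'll translate above the buttons first, then turn.

```bash
A='[-0.02385,-0.03424,0.005,0,0,0,-1]'
python3 -m inch '[[-0.0239,-0.0342,0.005,0,0,0,-1],[-0.0239,-0.0342,0.005,0,0,0,-1],[-0.0239,-0.0342,0.005,0,0,0,-1],[-0.0239,-0.0342,0.005,0,0,0,-1],[-0.0239,-0.0342,0.005,0,0,0,-1],[-0.0239,-0.0342,0.005,0,0,0,-1],[-0.0239,-0.0342,0.005,0,0,0,-1],[-0.0239,-0.0342,0.005,0,0,0,-1]]'
python3 -m inch '[[-0.0239,-0.0342,0.005,0,0,0,-1],[-0.0239,-0.0342,0.005,0,0,0,-1],[-0.0239,-0.0342,0.005,0,0,0,-1],[-0.0239,-0.0342,0.005,0,0,0,-1],[-0.0239,-0.0342,0.005,0,0,0,-1],[-0.0239,-0.0342,0.005,0,0,0,-1],[-0.0239,-0.0342,0.005,0,0,0,-1],[-0.0239,-0.0342,0.005,0,0,0,-1]]'
python3 -m inch '[[-0.0239,-0.0342,0.005,0,0,0,-1],[-0.0239,-0.0342,0.005,0,0,0,-1],[-0.0239,-0.0342,0.005,0,0,0,-1],[-0.0239,-0.0342,0.005,0,0,0,-1],[0,0,0,0,0,8.5,-1],[0,0,0,0,0,8.5,-1],[0,0,0,0,0,8.5,-1],[0,0,0,0,0,8.5,-1]]'
```

```text
clock: 0.9
eef_pos: [288.7, 275.3, 208.0]
tcp_rot: [-3.141, 0.0, 2.834]
contact_force: [1.1, -0.2, -0.6]
opening: 0.999
grasp_force: 0.0
clock: 1.7
eef_pos: [388.1, -43.5, 168.1]
tcp_rot: [3.141, 0.0, 2.834]
contact_force: [0.4, -0.0, -0.9]
opening: 0.998
grasp_force: 0.0
clock: 2.5
eef_pos: [437.4, -201.1, 148.0]
tcp_rot: [-3.141, -0.001, 2.234]
contact_force: [-0.8, 0.6, -0.1]
opening: 1.002
grasp_force: 0.0
```

```bash
python3 -m inch '[[0,0,0,0,0,8.1,-1],[0,0,0,0,0,8.1,-1],[0,0,0,0,0,8.1,-1],[0,0,0,0,0,8.1,-1],[0,0,0,0,0,8.1,-1],[0,0,0,0,0,8.1,-1],[0,0,0,0,0,8.1,-1],[0,0,0,0,0,8.1,-1]]'
python3 -m inch '[[0,0,0,0,0,8.1,-1],[0,0,0,0,0,8.1,-1],[0,0,0,0,0,8.1,-1],[0,0,0,0,0,8.1,-1],[0,0,0,0,0,8.1,-1],[0,0,0,0,0,8.1,-1],[0,0,0,0,0,8.1,-1],[0,0,0,0,0,8.1,-1]]'
python3 -m inch '[[0,0,0.02,0,0,0,-1],[0,0,0.02,0,0,0,-1],[0,0,0,0,0,0,-1]]'
```

```text
clock: 3.3
eef_pos: [437.5, -201.0, 148.1]
tcp_rot: [-3.141, 0.0, 1.104]
contact_force: [0.2, -0.8, 0.3]
opening: 0.998
grasp_force: 0.0
clock: 4.1
eef_pos: [437.4, -201.0, 148.1]
tcp_rot: [-3.141, 0.001, -0.027]
contact_force: [-0.3, 0.8, -0.2]
opening: 1.001
grasp_force: 0.0
clock: 4.4
eef_pos: [436.0, -200.3, 106.3]
tcp_rot: [-3.14, 0.004, -0.021]
contact_force: [-0.2, 0.5, 0.3]
opening: 0.999
grasp_force: 0.0
```

```bash
python3 -m inch '[[0,0.001,0.02,0,0,0,-1],[0,0,0.02,0,0,0,-1],[0,0,0.02,0,0,0,-1],[0,0,0.015,0,0,0,-1],[0,0,0.005,0,0,0,-1],[0,0,0,0,0,0,-1]]' 35; python3 - <<'E'
from rig import r,eyes
import cv2,numpy as np
s=r.sense();print(s["eef_pos"],s["tcp_rot"],s["contact_force"])
o=[]
for n,(x,y,w,h) in(("side",(220,230,120,90)),("top",(290,160,120,110))):
    f=eyes.grab_frame(n);cv2.imwrite(f"pics/{n}1.png",f["img"]);o.append(cv2.resize(f["img"][y:y+90,x:x+w],None,fx=3.3*1,fy=3.3,interpolation=3) if 0 else cv2.resize(f["img"][y:y+h,x:x+w],(400,h*400//w),interpolation=3))
H=max(i.shape[0] for i in o)
cv2.imwrite("pics/g1.png",np.hstack([cv2.copyMakeBorder(i,0,H-i.shape[0],0,0,0) for i in o]))
E
```

```text
clock: 5.0
eef_pos: [437.5, -202.0, 28.3]
tcp_rot: [-3.141, 0.001, -0.022]
contact_force: [0.1, 0.2, 0.3]
opening: 1.001
grasp_force: 0.0
[ 437.53509766 -201.97379766   28.28984237] [-3.14123074e+00  8.33330244e-04 -2.15243045e-02] [0.11413428 0.18705486 0.34435077]
```

View pics/g1.png

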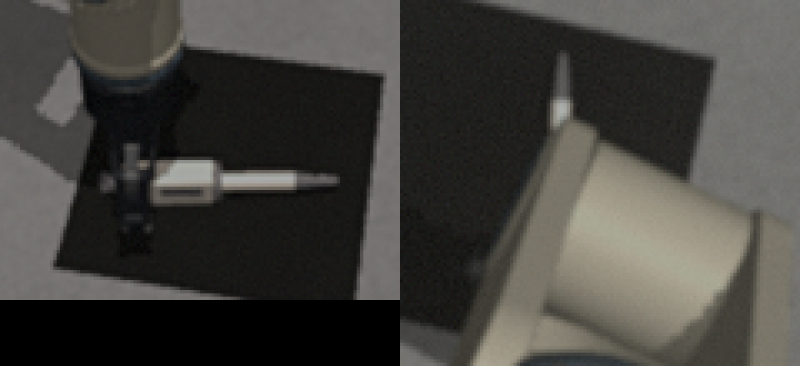

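The side picture shows the open fingers straddling the handle at the button end, around crop (133,200). I'll shift 1.5 mm, drop 7 mm and close at 35 N.

```bash
python3 -m inch '[[-0.0017,0,0.007,0,0,0,-1],[0,0,0,0,0,0,-1],[0,0,0,0,0,0,1],[0,0,0,0,0,0,1],[0,0,0,0,0,0,1],[0,0,0,0,0,0,1],[0,0,0,0,0,0,1],[0,0,0,0,0,0,1]]' 35
python3 -m inch '[[0,0,0,0,0,0,1],[0,0,0,0,0,0,1],[0,0,0,0,0,0,1],[0,0,0,0,0,0,1]]'
```

```text
clock: 5.9
eef_pos: [436.0, -202.0, 21.5]
tcp_rot: [3.141, -0.0, -0.022]
contact_force: [-1.7, 1.0, 6.1]
opening: 0.359
grasp_force: 34.2
clock: 6.3
eef_pos: [436.0, -202.0, 21.5]
tcp_rot: [3.142, -0.0, -0.022]
contact_force: [-1.0, 1.1, 6.1]
opening: 0.355
grasp_force: 34.2
```

```bash
python3 -m inch '[[0,0,-0.01,0,0,0,1],[0,0,-0.03,0,0,0,1],[0,0,-0.04,0,0,0,1],[0,0,-0.05,0,0,0,1],[0,0,-0.05,0,0,0,1],[0,0,-0.04,0,0,0,1],[0,0,-0.03,0,0,0,1],[0,0,0,0,0,0,1]]'
python3 - <<'E'
from rig import r,eyes
import cv2,numpy as np
f=eyes.grab_frame("side");np.savez("s2.npz",**f);cv2.imwrite("pics/s2.png",cv2.resize(f["img"][90:300,180:460],(800,600),interpolation=3))
s=r.sense();print(s["eef_pos"],s["contact_force"],s["opening"],s["grasp_force"])
E
```

```text
clock: 7.1
eef_pos: [437.7, -202.8, 276.1]
tcp_rot: [3.138, -0.007, -0.022]
contact_force: [1.2, -0.5, -1.5]
opening: 0.36
grasp_force: 35.0
[ 436.64399308 -202.33273981  273.51448855] [-0.17209995  0.38480793 -2.76760732] 0.35443208545180627 34.94309484958649
```

View pics/s2.png

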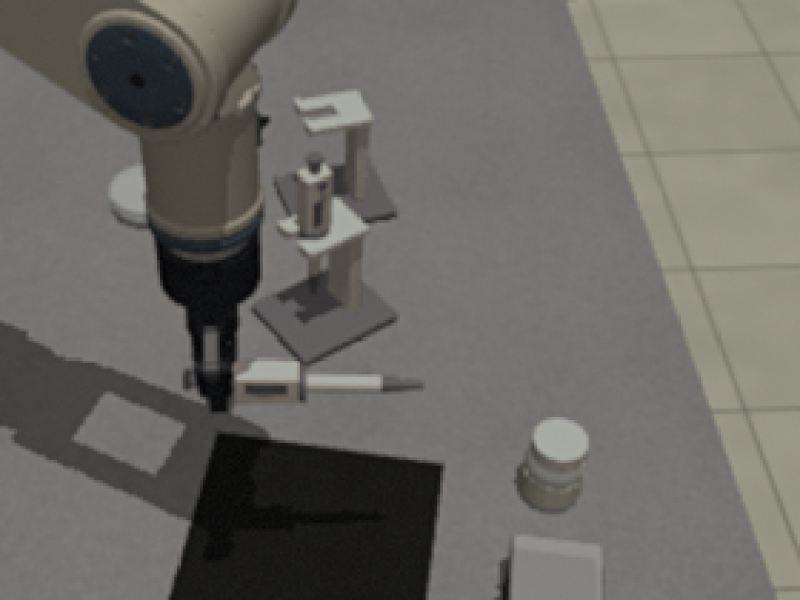

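The pipette is held level, from its plunger at crop (190,378) to its tip at (425,384), well clear of the mat. Now I'll loosen to about 5 N.

```bash
python3 -m inch '[[0,0,0,0,0,0,1],[0,0,0,0,0,0,1]]' 5
```

```text
clock: 7.35
eef_pos: [434.9, -201.5, 269.8]
tcp_rot: [-3.14, 0.003, -0.022]
contact_force: [0.3, -0.7, -2.0]
opening: 0.358
grasp_force: 35.0
```

```bash
python3 -m inch '[[0,0,0,0,0,0,1],[0,0,0,0,0,0,1]]' 20
python3 -m inch '[[0,0,0,0,0,0,0.4],[0,0,0,0,0,0,0.4]]' 20
```

```text
clock: 7.55
eef_pos: [435.5, -201.8, 270.3]
tcp_rot: [-3.141, 0.002, -0.022]
contact_force: [0.1, -0.6, -2.6]
opening: 0.356
grasp_force: 35.0
clock: 7.75
eef_pos: [435.9, -202.0, 271.0]
tcp_rot: [-3.141, 0.001, -0.022]
contact_force: [-0.1, -0.9, -2.0]
opening: 0.358
grasp_force: 35.0
```

```bash
python3 -m inch '[[0,0,0,0,0,0,0.29],[0,0,0,0,0,0,0.29]]' 20
python3 -m inch '[[0,0,0,0,0,0,0.28],[0,0,0,0,0,0,0.28]]' 20
```

```text
clock: 7.95
eef_pos: [436.0, -202.0, 271.3]
tcp_rot: [-3.142, -0.0, -0.022]
contact_force: [0.0, -1.1, -2.1]
opening: 0.352
grasp_force: 35.0
clock: 8.15
eef_pos: [436.0, -202.0, 271.3]
tcp_rot: [3.142, -0.0, -0.022]
contact_force: [-0.2, 0.9, -1.1]
opening: 0.358
grasp_force: 27.1
```

```bash
python3 -m inch '[[0,0,0,0,0,0,0.274],[0,0,0,0,0,0,0.274]]'
python3 -m inch '[[0,0,0,0,0,0,0.27],[0,0,0,0,0,0,0.27]]'
```

```text
clock: 8.35
eef_pos: [435.9, -202.0, 271.3]
tcp_rot: [3.142, -0.0, -0.022]
contact_force: [0.8, -0.6, -1.5]
opening: 0.364
grasp_force: 21.6
clock: 8.55
eef_pos: [435.9, -202.0, 271.3]
tcp_rot: [3.142, -0.0, -0.021]
contact_force: [-0.7, 0.6, -1.7]
opening: 0.363
grasp_force: 17.9
```

Grip force falls about 0.92 N per 0.001 of closure, so 5 N should come at about 0.256.

```bash
python3 -m inch '[[0,0,0,0,0,0,0.26],[0,0,0,0,0,0,0.26]]'
python3 -m inch '[[0,0,0,0,0,0,0.256],[0,0,0,0,0,0,0.256],[0,0,0,0,0,0,0.256]]'
python3 - <<'E'
from rig import r,eyes
import cv2,numpy as np
f=eyes.grab_frame("side");np.savez("s3.npz",**f);cv2.imwrite("pics/s3.png",cv2.resize(f["img"][180:280,200:340],(770,550),interpolation=3))
s=r.sense();print(s["eef_pos"],s["contact_force"],s["wrist_torque"],s["opening"],s["grasp_force"])
E
```

```text
clock: 8.75
eef_pos: [436.1, -202.1, 271.4]
tcp_rot: [3.141, -0.0, -0.022]
contact_force: [1.1, 0.2, -3.1]
opening: 0.368
grasp_force: 8.5
clock: 9.05
eef_pos: [435.9, -202.0, 271.3]
tcp_rot: [-3.142, 0.0, -0.022]
contact_force: [-0.7, 0.3, -1.8]
opening: 0.374
grasp_force: 4.7
[ 435.96640385 -201.99817567  271.26936032] [-0.20887716  0.78832628 -2.25333257] [-0.04153277 -0.06486468 -0.02059483] 0.37148270215826223 4.6431539207696915
```

View pics/s3.png

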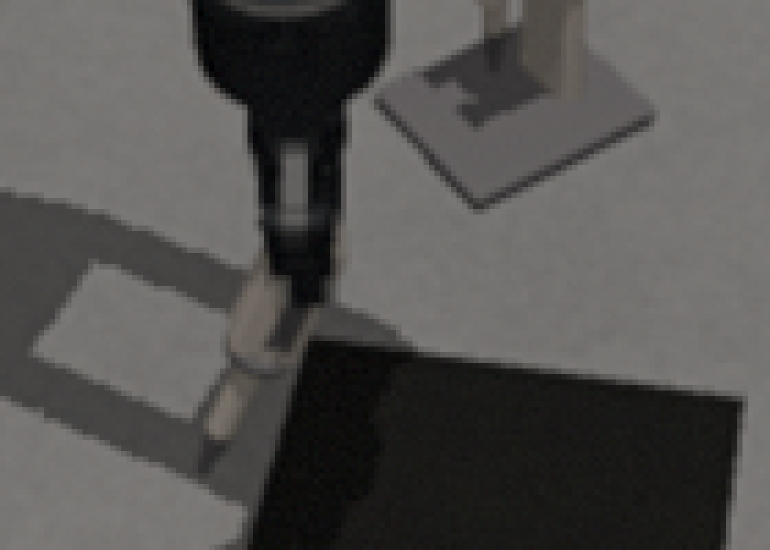

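It's swinging past straight, with the tip at crop (205,470). I'll let it settle for a second, then look again.

```bash
python3 -m inch '[[0,0,0,0,0,0,0.256],[0,0,0,0,0,0,0.256],[0,0,0,0,0,0,0.256],[0,0,0,0,0,0,0.256],[0,0,0,0,0,0,0.256],[0,0,0,0,0,0,0.256],[0,0,0,0,0,0,0.256],[0,0,0,0,0,0,0.256]]'
python3 -m inch '[[0,0,0,0,0,0,0.256],[0,0,0,0,0,0,0.256],[0,0,0,0,0,0,0.256],[0,0,0,0,0,0,0.256]]'
python3 - <<'E'
from rig import r,eyes
import cv2,numpy as np
from h import *
f=eyes.grab_frame("side");np.savez("s4.npz",**f);cv2.imwrite("pics/s4.png",cv2.resize(f["img"][190:290,205:345],(770,550),interpolation=3))
B=np.array([436,-202,270.])
for a in(-.2,-.1,0,.1,.2):
  for x in(98,-2.5,-60,-95):
    p=B+(x-70)*np.array([np.sin(a),0,np.cos(a)]); u=proj("side",p,f); print(a,x,((u-[205,190]+.5)*5.5).round(),end=" ")
  print()
E
```

```text
clock: 9.9
eef_pos: [435.9, -202.0, 271.3]
tcp_rot: [3.142, 0.0, -0.022]
contact_force: [0.4, 0.0, -2.2]
opening: 0.373
grasp_force: 4.6
clock: 10.3
eef_pos: [435.9, -202.0, 271.3]
tcp_rot: [3.142, 0.0, -0.022]
contact_force: [-0.1, -1.3, -1.8]
opening: 0.373
grasp_force: 4.6
-0.2 98 [263. 145.] -0.2 -2.5 [321. 295.] -0.2 -60 [351. 371.] -0.2 -95 [368. 415.] 
-0.1 98 [269. 144.] -0.1 -2.5 [305. 297.] -0.1 -60 [323. 375.] -0.1 -95 [333. 419.] 
0 98 [276. 143.] 0 -2.5 [288. 298.] 0 -60 [294. 377.] 0 -95 [298. 422.] 
0.1 98 [283. 143.] 0.1 -2.5 [272. 298.] 0.1 -60 [266. 377.] 0.1 -95 [263. 422.] 
0.2 98 [290. 144.] 0.2 -2.5 [255. 297.] 0.2 -60 [237. 375.] 0.2 -95 [227. 420.]
```

View pics/s4.png

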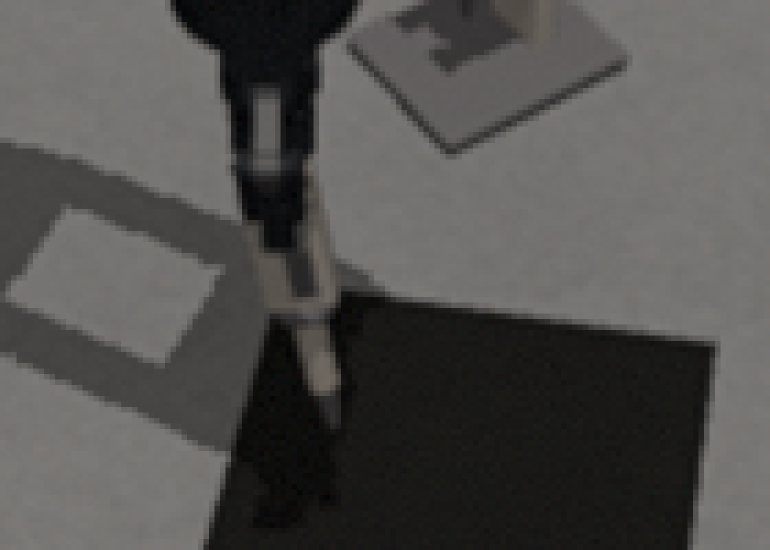

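It now hangs still, with the tip at crop (335,428). That is about 0.1 rad off straight towards +X, which is within tolerance. I'll clamp firmly and tilt the tool by -5.7° about its y axis to true it up.

```bash
python3 -m inch '[[0,0,0,0,0,0,1],[0,0,0,0,0,0,1],[0,0,0,0,0,0,1],[0,0,0,0,0,0,1],[0,0,0,0,0,0,1],[0,0,0,0,0,0,1]]' 40
python3 -m inch '[[0,0,0,0,-2,0,1],[0,0,0,0,-2,0,1],[0,0,0,0,-1.7,0,1],[0,0,0,0,0,0,1]]'
python3 - <<'E'
from rig import r,eyes
import cv2,numpy as np
f=eyes.grab_frame("side");np.savez("s5.npz",**f);g=eyes.grab_frame("top");np.savez("t5.npz",**g)
cv2.imwrite("pics/s5.png",cv2.resize(f["img"][210:280,230:300],(770,770),interpolation=3)[:600])
s=r.sense();print(s["eef_pos"],s["tcp_rot"],s["opening"],s["grasp_force"])
E
```

```text
clock: 10.95
eef_pos: [435.9, -202.0, 271.3]
tcp_rot: [3.142, -0.0, -0.022]
contact_force: [-0.2, -0.5, -1.0]
opening: 0.352
grasp_force: 39.6
clock: 11.35
eef_pos: [436.4, -202.0, 271.1]
tcp_rot: [-3.141, 0.1, -0.021]
contact_force: [0.7, -0.6, -1.6]
opening: 0.349
grasp_force: 39.6
[ 436.08217885 -201.92087721  271.09716972] [-3.14141777  0.09918428 -0.02126997] 0.3527603827169708 39.64599967002869
```

View pics/s5.png

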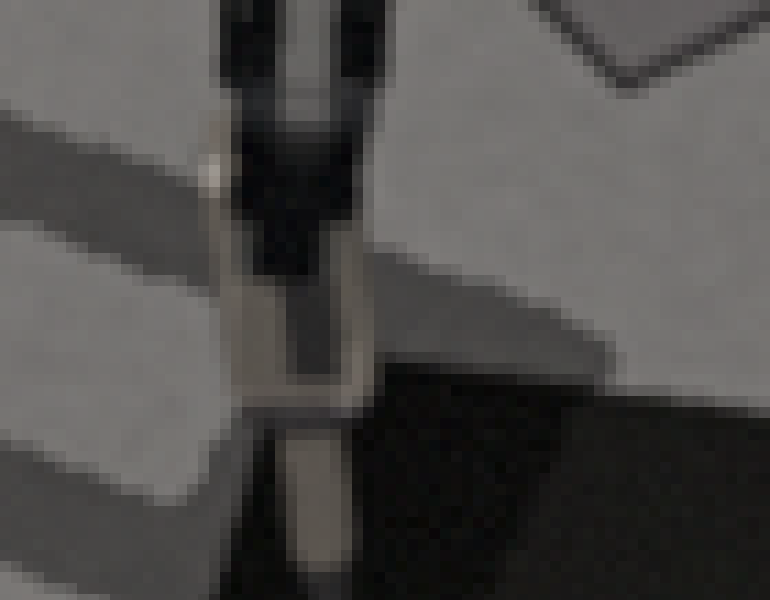

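The pipette now hangs essentially vertical. The flange underside is at about crop (310,428), the shaft centre runs from (310,440) to (325,570), and the cone starts at row 573. I'll refine where the flange sits relative to the TCP.

```bash
python3 - <<'E'
from h import *
c=dict(np.load("s5.npz")); y=-201.9
P=lambda X,Y:np.array([(X+.5)/11-.5+230,(Y+.5)/11-.5+210])
def w(p,x,z,near): a=p[2]; return np.array([p[0],y-near,p[1]])+x*np.array([np.sin(a),0,np.cos(a)])+z*np.array([np.cos(a),0,-np.sin(a)])
# (x, offset along pipette-depth, near offset, pixel)
o=[(-60,0,7,P(325,573)),(-10,-7,0,P(276,455)),(-10,7,0,P(345,450)),(-60,-7,0,P(293,555)),(-60,7,0,P(356,555)),
   (0,0,16,P(308,432)),(5,-16,12,P(234,385))]
f=lambda p:np.concatenate([proj("side",w(p,*q[:3]),c)-q[3] for q in o])
r=least_squares(f,[436,200,0],x_scale=[10,10,.1],loss="soft_l1");print("flange",r.x,f(r.x).reshape(-1,2).round(1).tolist())
# tip by darkness profile: print region rows below 262
g=cv2.cvtColor(c["img"],6) if 0 else c["img"].mean(2)
print(g[258:274,250:270].astype(int))
E
```

```text
flange [ 4.37444155e+02  1.91989530e+02 -9.86224098e-03] [[-0.1, 0.4], [0.3, -3.2], [-0.2, -3.0], [0.0, -0.0], [-0.2, -0.3], [0.1, 1.4], [0.0, 3.4]]
[[59 23  9 10  6 18 55 82 84 84 83 70 35 12 11 14 11 14 13  8]
 [51 20  9 10 12 16 52 83 85 85 83 71 33 10 14 10 14 10 11 14]
 [46 13 12 11 10 13 45 76 85 86 79 60 25 12 13  9 14 10 14 13]
 [39 11 15 13 11 11 25 54 71 71 63 43 14 12 13 11  9 13 12 13]
 [20  9 13 10  9 10 12 31 45 44 40 30 14 10  7 15 14 13 13 13]
 [15  6 13 10 12 10 12 22 35 40 38 29 14 10 10 10 15 10 11 13]
 [12 12 11 11 12 14 15 14 32 41 40 30 14 13 10 12 14 14 13 14]
 [10 13 10 17 12 14 11 15 29 40 41 32 15  8 14 13 13 15 11 12]
 [ 9 14 11 13 17  8 12 11 24 39 39 28 12  9 15 10 16 13 11 10]
 [12 12 14 16 12 11 11 12 23 35 40 25 11 11 12 10 11 10 12 15]
 [14  5 13 13 16 11 13 11 13 26 26 19 11 10 11 12 13 10  9 15]
 [14 11  9 11 14 13 10 14 12 14 10 12 12 11 11 13 14 14 10 13]
 [16 12 14  8 10 15 15 13 11 10 15 14 10 14  9 14 10 12 13 11]
 [12 12 11 10 13 12 12 12 17 12  8 11 13 12 13  9 11 12 11 10]
 [21 12 15 16 12 11 11 11 12 12 16 16  7 15 11 13 12  8 11 11]
 [22  9 11 15 11 10 12 14 12 14 14 12 10  9 13 13 17 20 20 18]]
```

```bash
cat >> h.py <<'E'
from scipy.spatial.transform import Rotation as Ro
def tool(rot,d): return (Ro.from_euler("xyz",rot).as_matrix().T@np.array(d)).round(2)
E
python3 - <<'E'
from h import *
a=[-3.1414,.0992,-.0213]
for d in[(-36,262,0),(56.4,247.3,-31),(96.8,24.9,0),(0,0,-10)]:print(tool(a,d))
E
```

```text
[ -41.37 -261.17    4.17]
[  53.94 -248.44   25.83]
[ 95.77 -26.96  -9.53]
[0.99 0.   9.95]
```

```bash
python3 -m inch '[[-0.0026,-0.0163,0.0003,0,0,0,1],[-0.0052,-0.0326,0.0005,0,0,0,1],[-0.0052,-0.0326,0.0005,0,0,0,1],[-0.0052,-0.0326,0.0005,0,0,0,1],[-0.0052,-0.0326,0.0005,0,0,0,1],[-0.0052,-0.0326,0.0005,0,0,0,1],[-0.0052,-0.0326,0.0005,0,0,0,1],[-0.0052,-0.0326,0.0005,0,0,0,1]]'
python3 -m inch '[[-0.0026,-0.0163,0.0003,0,0,0,1],[0.0067,-0.0311,0.0032,0,0,0,1],[0.0067,-0.0311,0.0032,0,0,0,1],[0.0067,-0.0311,0.0032,0,0,0,1],[0.0067,-0.0311,0.0032,0,0,0,1],[0.0067,-0.0311,0.0032,0,0,0,1],[0.0067,-0.0311,0.0032,0,0,0,1],[0.0034,-0.0155,0.0016,0,0,0,1]]'
python3 -m inch '[[0.0034,-0.0155,0.0016,0,0,0,1],[0.0067,-0.0311,0.0032,0,0,0,1],[0,0,0,0,0,0,1],[0,0,0,0,0,0,1],[0,0,0,0,0,0,1]]'
python3 - <<'E'
from rig import r,eyes
from h import *
import cv2
s=r.sense();p=s["eef_pos"];print(p,s["tcp_rot"])
f=eyes.grab_frame("side");np.savez("s6.npz",**f);cv2.imwrite("pics/s6.png",f["img"])
g=f["img"].mean(2).astype(int)
for x in(0,-30,-60,-95): print(x,proj("side",p+np.array([1.4,0,-76+x]),f).round(1))
u=proj("side",p+np.array([1.4,0,-76-95]),f).astype(int)
print(u);print(g[u[1]-26:u[1]+6,u[0]-12:u[0]+13])
E
```

```text
clock: 12.25
eef_pos: [400.9, 45.1, 271.5]
tcp_rot: [-3.141, 0.099, -0.022]
contact_force: [0.7, 0.3, -1.4]
opening: 0.356
grasp_force: 39.8
clock: 13.05
eef_pos: [444.9, 263.2, 246.1]
tcp_rot: [-3.141, 0.099, -0.02]
contact_force: [-0.1, -0.6, -1.9]
opening: 0.352
grasp_force: 40.0
clock: 13.55
eef_pos: [455.6, 306.3, 240.5]
tcp_rot: [3.141, 0.1, -0.022]
contact_force: [-1.0, -0.1, -0.7]
opening: 0.356
grasp_force: 40.2
[455.63969895 306.30749429 240.53982083] [ 3.14097422  0.09985746 -0.02190609]
0 [263.7 128.5]
-30 [264.  135.9]
-60 [264.3 143.1]
-95 [264.7 151.2]
[264 151]
[[113 113 113 114 115 113 102  76  78  80  68  43  33  36  62  88  98 112
  111 111 110 110 110 109 109]
 [112 112 112 114 114 115 102  77  78  78  70  51  43  43  70  94 101 112
  111 110 109 109 109 108 108]
 [112 114 114 114 115 114 103  80  79  79  77  68  66  69  84  98 102 107
  111 111 110 111 109 110 109]
 [113 114 113 113 113 114 106  84  77  73  75  74  74  79  84  85  88 100
  111 113 112 112 112 110 110]
 [113 112 111 111 110 113 103  78  62  58  60  61  60  58  57  60  82 106
  111 111 112 111 112 
[... 2144 characters left out ...]
65  65  65  61  50  38  52  66  67  65
   65  64  64  65  65  63  64]
 [110 111  97  64  61  63  67  64  64  64  65  66  55  44  54  67  66  65
   65  64  65  65  64  61  59]
 [110 111  96  64  63  64  64  64  65  64  65  65  62  57  60  65  65  65
   66  65  66  66  65  59  51]
 [109 111  97  66  63  65  65  64  64  64  65  65  66  65  65  65  65  64
   66  66  65  66  67  59  45]
 [109 110  97  66  62  64  65  65  65  66  66  65  65  65  65  65  64  64
   64  65  65  65  66  59  53]
 [110 112 106  83  64  64  65  66  65  65  66  65  66  66  66  65  64  65
   66  65  64  63  63  60  56]
 [111 111 112  98  66  64  63  64  65  65  66  65  66  66  67  66  65  66
   65  64  62  63  66  65  58]]
```

The tip is at pixel (265,152) and the cone start at row 144. That agrees with the flange being 76 mm below the TCP and 1.4 mm ahead of it. Now I'll slide in above the lips.

```bash
python3 -m inch '[[0.0121,-0.0035,-0.0012,0,0,0,1],[0.0121,-0.0035,-0.0012,0,0,0,1],[0.0121,-0.0035,-0.0012,0,0,0,1],[0.0121,-0.0035,-0.0012,0,0,0,1],[0.0121,-0.0035,-0.0012,0,0,0,1],[0.0121,-0.0035,-0.0012,0,0,0,1],[0.0121,-0.0035,-0.0012,0,0,0,1],[0.0121,-0.0035,-0.0012,0,0,0,1]]'
python3 -m inch '[[0,0,0,0,0,0,1],[0,0,0,0,0,0,1],[0,0,0,0,0,0,1]]'
python3 - <<'E'
from rig import r,eyes
from h import *
s=r.sense();p=s["eef_pos"];print(p,s["tcp_rot"],tool(s["tcp_rot"],np.array([553.2,332.2,p[2]])-p))
f=eyes.grab_frame("side");np.savez("s7.npz",**f)
print(proj("side",p+np.array([1.4,0,-171]),f))
u=proj("side",p+np.array([1.4,0,-171]),f).astype(int);print(u);print(f["img"].mean(2).astype(int)[u[1]-8:u[1]+4,u[0]-8:u[0]+9])
E
```

```text
clock: 14.4
eef_pos: [554.9, 333.4, 240.3]
tcp_rot: [3.142, 0.1, -0.022]
contact_force: [-0.0, 0.3, -2.0]
opening: 0.348
grasp_force: 40.2
clock: 14.7
eef_pos: [553.4, 332.9, 240.4]
tcp_rot: [3.141, 0.1, -0.021]
contact_force: [0.3, -0.5, -2.2]
opening: 0.351
grasp_force: 40.2
[553.3735254  332.9371131  240.39335266] [ 3.1413067   0.10004794 -0.02147416] [-0.16  0.74  0.02]
[292.6441833  145.49967935]
[292 145]
[[ 64  64  63  66  75  84  80  79  82  83  78  66  64  61  63  62  63]
 [ 63  63  64  62  66  68  63  63  64  70  64  60  64  64  64  64  66]
 [ 64  64  65  63  63  64  63  54  44  47  45  52  63  65  64  63  64]
 [ 65  64  63  64  64  63  65  56  36  35  42  56  62  63  64  63  64]
 [ 64  64  64  63  64  65  65  58  41  34  43  59  66  63  65  63  64]
 [ 63  65  64  63  65  68  67  60  44  34  45  62  63  63  63  63  65]
 [ 63  63  63  66  75  80  81  75  57  36  48  64  64  63  63  64  65]
 [ 62  62  64  73  87  92  91  90  75  47  48  65  64  63  63  62  64]
 [ 64  63  62  70  88  92  93  91  76  51  50  63  63  63  63  65  65]
 [ 64  62  59  58  72  79  81  75  67  64  57  61  63  62  64  64  64]
 [ 60  60  64  62  54  55  54  56 100 123  84  59  57  57  60  59  61]
 [ 64  79  99 101  63  47  47  59 124 160 131  80  51  51  53  52  58]]
```

```bash
python3 -m inch '[[0.0005,0.0007,0.005,0,0,0,1],[0.0005,0,0.005,0,0,0,1],[0.0005,0,0.005,0,0,0,1],[0.0002,0,0.003,0,0,0,1],[0,0,0,0,0,0,1],[0,0,0,0,0,0,1]]'
python3 -m inch '[[0.0001,0,0.001,0,0,0,1],[0.0001,0,0.001,0,0,0,1],[0,0,0,0,0,0,1]]'
python3 -m inch '[[0.0001,0,0.001,0,0,0,1],[0,0,0,0,0,0,1]]'
python3 -m inch '[[0.0001,0,0.001,0,0,0,1],[0,0,0,0,0,0,1]]'
```

```text
clock: 15.35
eef_pos: [553.8, 332.4, 222.3]
tcp_rot: [3.142, 0.1, -0.022]
contact_force: [0.5, 0.5, -1.5]
opening: 0.351
grasp_force: 40.2
clock: 15.65
eef_pos: [553.7, 332.4, 220.3]
tcp_rot: [3.142, 0.1, -0.022]
contact_force: [-0.8, -1.0, -1.5]
opening: 0.355
grasp_force: 40.2
clock: 15.85
eef_pos: [553.7, 332.4, 219.3]
tcp_rot: [3.142, 0.1, -0.022]
contact_force: [0.7, -0.2, -1.7]
opening: 0.349
grasp_force: 40.2
clock: 16.05
eef_pos: [553.7, 332.3, 218.2]
tcp_rot: [3.142, 0.1, -0.022]
contact_force: [-0.2, -0.2, -2.2]
opening: 0.352
grasp_force: 40.2
```

```bash
for i in 1; do
python3 -m inch '[[0.0001,0,0.001,0,0,0,1],[0,0,0,0,0,0,1]]' | egrep 'eef|contact'
python3 -m inch '[[0.0001,0,0.001,0,0,0,1],[0,0,0,0,0,0,1]]'| egrep 'eef|contact'
python3 -m inch '[[0.0001,0,0.001,0,0,0,1],[0,0,0,0,0,0,1]]'| egrep 'eef|contact'
done
```

```text
eef_pos: [553.7, 332.3, 217.2]
contact_force: [-0.0, 1.0, -0.9]
eef_pos: [553.7, 332.4, 216.2]
contact_force: [0.2, 0.5, -2.0]
eef_pos: [554.2, 332.4, 215.9]
contact_force: [0.7, -1.5, 3.3]
```

The flange makes contact at TCP z ≈ 216, matching the seat height plus 76, so it isn't on a lip. I'll release in stages, then retreat.

```bash
python3 -m inch '[[0,0,0,0,0,0,0.27],[0,0,0,0,0,0,0.25],[0,0,0,0,0,0,0.23],[0,0,0,0,0,0,0.2],[0,0,0,0,0,0,0.1],[0,0,0,0,0,0,0],[0,0,0,0,0,0,0],[0,0,0,0,0,0,0]]'
python3 - <<'E'
from rig import r,eyes
from h import *
import cv2
s=r.sense();p=s["eef_pos"];print(p,s["contact_force"],s["opening"],s["grasp_force"])
f=eyes.grab_frame("side");np.savez("s8.npz",**f);cv2.imwrite("pics/s8.png",f["img"])
X=np.array([554.6,332.2,139.7]);u=proj("side",X-[0,0,95],f).astype(int);print(u,"\n",f["img"].mean(2).astype(int)[u[1]-8:u[1]+4,u[0]-8:u[0]+9])
E
```

```text
clock: 17.45
eef_pos: [553.8, 332.4, 215.3]
tcp_rot: [-3.142, 0.1, -0.022]
contact_force: [-0.4, 0.0, -0.6]
opening: 0.499
grasp_force: 0.0
[553.76638886 332.4114368  215.33296941] [-0.38966539  0.01240887 -0.57721811] 0.4994395570945609 0.0
[292 151] 
 [[ 62  63  63  67  75  80  81  81  81  79  73  66  64  63  63  64  63]
 [ 63  62  63  74  88  91  90  90  85  72  62  61  64  63  64  64  64]
 [ 64  63  61  71  88  92  92  91  79  53  48  58  64  62  64  64  65]
 [ 63  62  59  58  70  81  80  75  63  53  45  62  63  63  63  64  65]
 [ 61  61  66  64  55  55  54  57  99 119  77  59  56  57  60  58  61]
 [ 65  78  99 101  64  49  47  60 125 161 130  81  52  50  53  54  57]
 [106 140 149 135  77  52  51  71 131 168 161 128  73  49  51  50  58]
 [125 163 167 157 121  80  75 107 151 165 164 144  88  50  52  51  59]
 [105 142 160 165 157 140 137 146 158 148 135 115  78  51  51  52  61]
 [ 80 107 139 158 164 163 156 144 128 111  98  87  68  51  49  52  59]
 [ 72  81 104 136 149 141 126 108  88  76  83  87  69  51  51  51  57]
 [ 73  75  77 100 116 106  90  78  65  54  73  87  69  51  51  51  55]]
```

```bash
python3 -m inch '[[0,0,0,0,0,0,-0.6],[0,0,0,0,0,0,-0.6],[0,0,0,0,0,0,-0.6],[0,0,-0.01,0,0,0,-0.6],[0,0,-0.02,0,0,0,-0.6],[0,0,-0.03,0,0,0,-0.6],[0,0,-0.03,0,0,0,-0.6],[0,0,-0.03,0,0,0,-0.6]]'
python3 -m inch '[[-0.04,0,-0.02,0,0,0,-0.6],[-0.04,0,-0.02,0,0,0,-0.6],[-0.05,0,0,0,0,0,-0.6],[-0.04,0,0,0,0,0,-0.6],[0,0,0,0,0,0,-0.6],[0,0,0,0,0,0,-0.6]]'
python3 - <<'E'
from rig import r,eyes
from h import *
import cv2
o=[]
for n,(x,y) in(("side",(250,90)),("top",(60,130))):
    f=eyes.grab_frame(n);o.append(cv2.resize(f["img"][y:y+120,x:x+80],(400,600),interpolation=3))
cv2.imwrite("pics/end.png",np.hstack(o));print(r.sense()["eef_pos"])
E
```

```text
clock: 18.3
eef_pos: [565.8, 332.1, 336.8]
tcp_rot: [-3.141, 0.099, -0.022]
contact_force: [0.2, 0.3, 0.2]
opening: 0.798
grasp_force: 0.0
clock: 18.9
eef_pos: [400.2, 335.9, 392.8]
tcp_rot: [-3.14, 0.098, -0.02]
contact_force: [-0.2, 0.5, -0.3]
opening: 0.802
grasp_force: 0.0
[401.24775586 335.76984223 391.81226296]
```

View pics/end.png

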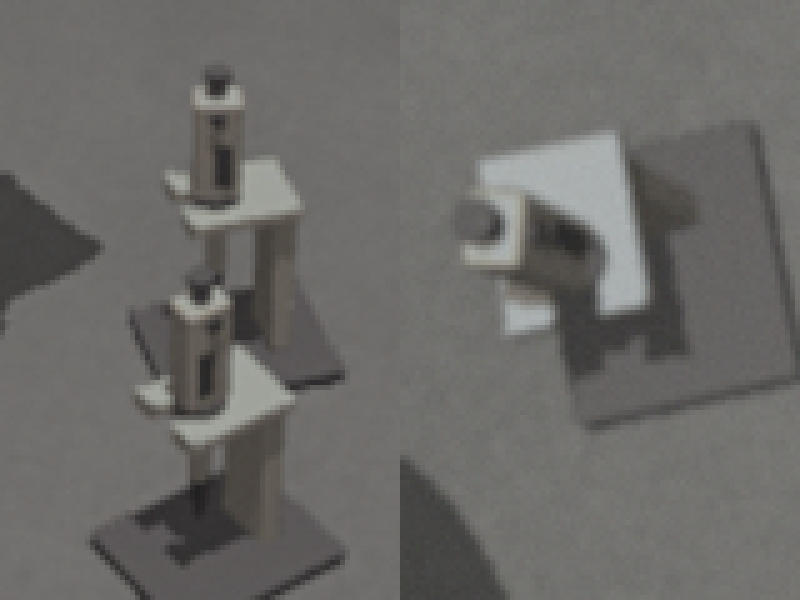

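The side view shows the pipette upright in the far fork with its plunger at crop (217,75), matching its neighbour. The top view puts the plunger at (478,222). I'll check these against the expected projection before handing in.

```bash
python3 - <<'E'
from h import *
X=np.array([554.6,332.2,139.7+98])
print(((proj("side",X)-[250,90])*5).round(),((proj("top",X)-[60,130])*5+[400,0]).round())
E
```

```text
[216.  69.] [470. 213.]
```

```bash
python3 -c "
from rig import r
print(r.sign_off())"
```

```text
the job is handed in; nothing more can be done
None
```

The pipette hangs upright in the empty stand with its flange home behind the lips, released with the gripper clear; the job was handed in at about 19 s of the 51 s allowed, with no verdict returned.

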